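# Set the trimmer's guide stop to the setting block

### The arm

A 6-joint arm with a two-finger parallel gripper is mounted at the origin on the work surface. World frame = base frame: x ahead of the robot, y to its left, z up, the work surface at z = 0. Lengths are in mm, angles in rad, forces in N, time in s.
With the tool pointing down it reaches from about 350 to 875 mm from the base axis. Payload 4.2 kg.
Tool frame: the origin (TCP) lies midway between the tips of the shut fingers; the grasp point (between the pads) lies 19 mm behind it; y points along the fingers, x is the direction in which the jaws open and shut, and the axes are right-handed (so a half turn about y gives the same grasp; the last joint's range is limited). The gripper opens to 85 mm and grips with 20 to 120 N. Pads are 22 mm wide; open, the fingers measure 114 mm over their backs; the gripper's body (76 mm by 85 mm) begins 54 mm behind the grasp point. The pads swing forward as they close: fully open they stand 13 mm farther back than shut.
Start: joints at [-0.895, 0.385, 0.008, 0, -1.194, -0.259], TCP at [253.035, -571.465, 193.712] pointing down, gripper open.
Joint ranges: [-3.14, 3.14], [-1.21, 2.06], [-1.07, 1.41], [-3.16, 2.05], [-2.99, -0.16], [-3.1, 3.1]. Speed limits (rad/s): [2.79, 2.79, 3.14, 3.14, 3.14, 3.14].

### API

Orientations are given as a unit quaternion [x, y, z, w].
In Python, from bench import read_state, get_image, job_done gives the robot as it stands.
- The arm moves only by the tool play_rows, never from a script. Its argument "series" is a list of rows, each a list of 7 numbers: the shift along the tool's x, y, z in m, then the turn, a rotation vector about the tool's x, y, z in rad, then the finger opening in m, from 0 to 0.0854. In form: [[x, y, z, wx, wy, wz, claw], ...]. A call has 1 to 10 rows; each row shifts and turns the pose as measured when the row begins, along the tool's axes as they then stand; what a row does not reach is not made up. A row lasts 1/10 s, in which the tool goes at most 50 mm and 8.59 degrees, less where a joint would pass 70% of its speed; a pose out of reach is approached as far as the arm can. A call with a gripper value outside its range is refused whole. The fingers move at their own pace and stop on an object; the grip force is fixed at half the most. Time passes only in rows, so rows that do not move let the fingers close. It gives the time, the measured TCP pose, the force and the opening at its end, in the units of the state.
- read_state(): the state, without advancing time (a new reading comes with each control period).
- get_image(name): name is "scene" or "top" or "wrist"; returns a dict with "color" (420x560x3 uint8, red, green, blue), "intrinsics" (3x3 intrinsics, pixels), "D" ([k1, k2, p1, p2, k3] as OpenCV has them; the pictures are not rectified), "origin" and "orientation" of the camera in the world. Camera axes: x right, y down, z forward; pixel columns grow to the right and rows downward; lengths in mm; the calibration is good to about 2 mm. A picture is of the moment at which its call begins. There is no depth.
- job_done(): hands the job in, once; it reports no verdict.
The state is a dict: "clock": time; "joints": joint angles; "joint_vel": joint speeds; "joint_efforts": joint torques, N m; "position": TCP position; "ee_rot": TCP orientation; "contact_force": force on the tool from outside, world axes, zero at the start; "wrist_torque": the same for the moment, N m; "gripper_width": finger opening in mm.
Only numpy, scipy, OpenCV 4.12 (cv2) and the standard library are available. Lean on these libraries where they do the work, as an engineer would, in place of code of your own. Each camera call takes 0.05 s, during which the arm holds its last target. There are 200 camera calls.

### The job

In the shoe repairer's shop, set the stop screw of the green C-shaped guide frame: stand the square driver from its wooden stand in the screw's socket and turn the screw clockwise (down) until its sprung foot bears lightly on the setting block beneath it, so that the block just drags but is not clamped, never forcing the screw. Then let go of the driver, leaving it standing in the screw, and by its upright grip draw the block slowly about a centimetre straight out of the frame's throat, feeling it drag, and let go of it there, lying flat on the bed with the foot still bearing lightly on it. Leave the hammer, the polish tin and the wooden shoe last alone.

Things in the scene. Friction and masses are not known exactly. Their poses are not given: they have to be found in the camera images.
- frame: Fixed green cast C-frame on the bench. Origin: on the bench, on the vertical axis of the stop screw; z up. Its flat steel bed (280 mm along x, from x -195 to +85; 100 mm wide in y) has its top 20 mm above the origin. A column stands at x +40 to +85 and carries an overhanging arm (56 mm wide, rounded nose 28 mm in front of the screw axis, underside 78 mm and top 104 mm up). The throat is open to -x: the block is drawn out along -x of this frame.
- socket (a point): Centre of the mouth of the screw's square socket, on the screw's axis about 138 mm above the bench: 11.5 mm square, 20 mm deep, in a steel head 28 mm square, with a flared rim rising 5 mm above this point. x and y are square to the socket's sides and turn with it. Clockwise from above lowers the screw, 3 mm per radian (a steep thread); it stays where it is left and turns with under 0.1 N m when unloaded.
- block: Loose aluminium setting block lying on the bed beneath the foot: a bar 155 mm along x, 44 mm wide, 24 mm thick, 0.24 to 0.4 kg, with an upright square grip near its -x end. Origin: centre of the bar's underside; x along the bar. At the start its x axis is nearly that of the frame, its plain end reaching about 30 mm past the screw's axis.
- block_grip (a point): Centre of the block's grip, an upright post 18 mm square that rises 42 mm above the bar (from 24 to 66 mm above its underside); this point is 45 mm above the underside and 62.5 mm from the block's middle towards -x, about 110 mm from the screw's axis at the start. Axes as the block's.
- driver_grip (a point): Centre of the driver's flat wooden handle, 40 mm along x, 16 mm thick along y, 36 mm high in z. Axes: x along the handle's width, z up. The driver is 96 mm tall, about 0.16 kg; this point is 78 mm above its tip. At the start it stands upright in the stand, its round collar (26 mm diameter, underside 28 mm above the tip) on the stand's top.
- driver_tip (a point): Centre of the end of the driver's 10 mm square bit (tapered over its last 4 mm; 28 mm long up to the collar); the bit's sides are square to the driver's x and y.
- stand: Fixed dark wooden stand for the driver, 70 x 70 x 36 mm with a 12 mm square hole 32 mm deep in the middle of its top. Origin: centre of its underside.
- hammer: Hammer lying on the bench, beyond the frame; leave alone.
- polish: Flat closed polish tin, 76 mm diameter, 30 mm high, origin at its underside; leave alone.
- last: Wooden shoe last lying on the bench, about 200 x 70 x 55 mm; leave alone.
- stop_screw: The stop screw. Origin on its axis at the underside of its head, 26 mm below the socket's mouth; turns with it. Its brass foot, a flat leather-faced disc of 38 mm diameter facing down, is sprung in a sleeve that stands out of the screw by an amount that differs each time and is not reported: at the start the foot is 0.8 to 4.8 mm above the block.
- nip (a point): Where the foot will bear: on the block's top, on the screw's axis, 44 mm above the bench. 0.25 to 1.6 rad of turning (plus about 0.15 rad of play) bring the foot there. Then it yields by 8 N per mm (24 N per radian) and turning takes about 0.01 N m more per N of foot load. Aim at 6 N; 2.5 to 11 N will do; 18 N is forcing. At 6 N the block drags with about 6 to 8 N.
Things that resemble listed ones, but are neither listed nor needed, are in the scene too. What is shaped like the block but blue, orange or pink is not meant.

How it is judged (in metres and radians):
On the way, in this order (a step that is already met when the one before it is completed fails the run):
1. the driver's bit is seated in the screw's socket (z of driver_tip in the frame of socket below -0.012 m and horizontal distance between driver_tip and socket below 0.004 m), for 0.2 s.
2. with the driver in the socket and the block untouched by the robot, the foot bears on the block with 2.5 to 11 N (z of driver_tip in the frame of socket below -0.008 m and horizontal distance between driver_tip and socket below 0.005 m and contact force between the fingers and block below 0.3 N and contact force between stop_screw and block between 2.5 and 11 N), for 0.3 s.
3. the block slides in the robot's fingers with the foot dragging on it at 2 to 13 N (linear speed of block above 0.003 m/s and contact force between the fingers and block above 0.5 N and contact force between stop_screw and block between 2 and 13 N), for 0.1 s.
At the end, for the whole second after the job is handed in: the foot bears on the block with 2.5 to 11 N; the block lies flat and still on the bed, drawn outward 5 to 20 mm from where it began; the driver stands in the socket, 8 mm deep or more, tilted less than 0.2 rad (distance of block_grip from where it was at the start of the episode between 0.005 and 0.02 m and x of block_grip in the frame of frame below -0.112 m and z of block_grip in the frame of frame between 0.061 and 0.069 m and angle between block's own z axis and vertical below 0.1 rad and linear speed of block below 0.01 m/s and contact force between stop_screw and block between 2.5 and 11 N and z of driver_tip in the frame of socket below -0.008 m and angle between driver_grip's own z axis and vertical below 0.2 rad); the robot touches nothing.
It fails at once if the screw is forced: the foot presses on the block with more than 18 N (contact force between stop_screw and block above 18 N).
It fails at once if a bystander is moved by more than 20 mm (distance of any of hammer, polish, last from where it was at the start of the episode above 0.02 m).
It also fails if it takes over 72 s, if anything falls off the work surface, if the arm or the gripper's body presses on something with over 40 N, if the wrist force passes 120 N, or if a joint passes its speed limit or range.

## Working session

There is one attempt and no reset: what is moved stays moved. The work goes in short steps, Python scripts to look and compute and a tool call to move; the robot and the scene stay as the last step left them, time stands still between calls to the robot, and variables do not carry over. Pictures are saved under pics/ and viewed, about 8 in all and at most 12, crops included, and the job is handed in when it is done.

Besides the shell and the picture viewer there is one more tool, called after ">>>" in YAML: its name, and indented under it one key for each argument. play_rows: Moves the arm, as the interface text tells. Its arguments: {"type":"object","properties":{"series":{"type":"array","items":{"type":"array","items":{"type":"number"}}}},"required":["series"]}

```bash
mkdir -p pics
cat > h.py <<'E'
import numpy as np, cv2, json
from scipy.spatial.transform import Rotation as R
from bench import read_state, get_image, job_done
def snap(cam,fn=None,crop=None,scale=1):
    d=get_image(cam); im=cv2.cvtColor(np.asarray(d["color"],np.uint8),cv2.COLOR_RGB2BGR)
    if crop: x0,y0,x1,y1=crop; im=im[y0:y1,x0:x1]
    if scale!=1: im=cv2.resize(im,None,fx=scale,fy=scale,interpolation=cv2.INTER_CUBIC)
    cv2.imwrite("pics/"+fn,im)
    json.dump({k:np.asarray(d[k]).tolist() for k in("intrinsics","D","origin","orientation")},open("pics/"+fn+".json","w"))
def ray(c,uv):
    c=json.load(open("pics/"+c+".json"))
    p=cv2.undistortPoints(np.array([[uv]],float),np.array(c["intrinsics"]),np.array(c["D"]))[0,0]
    d=R.from_quat(c["orientation"]).apply([p[0],p[1],1]) if len(np.shape(c["orientation"]))==1 else np.array(c["orientation"])@[p[0],p[1],1]
    return np.array(c["origin"]),d
def atz(c,uv,z):
    o,d=ray(c,uv); return o+d*(z-o[2])/d[2]
def proj(c,P):
    c=json.load(open("pics/"+c+".json")); r=R.from_quat(c["orientation"]).inv()
    q=r.apply(np.array(P,float)-c["origin"])
    return cv2.projectPoints(q.reshape(-1,1,3),np.zeros(3),np.zeros(3),np.array(c["intrinsics"]),np.array(c["D"]))[0][:,0]
E
python3 - <<'E'
from h import *
s=read_state(); print(s)
snap("top","top0.png",scale=1.4); snap("scene","scene0.png",scale=1.4)
print(open("pics/top0.png.json").read(),open("pics/scene0.png.json").read())
E
```

```text
{'clock': 0.0, 'joints': array([-8.95386128e-01,  3.85560339e-01,  6.63301080e-03, -5.02583359e-04,
       -1.19399269e+00, -2.58605772e-01]), 'joint_vel': array([ 1.62861905e-03, -6.40336009e-04, -4.02030534e-04,  7.17205583e-05,
        7.99629668e-05,  6.73770913e-04]), 'joint_efforts': array([-1.37253774e-03, -3.92289984e+01,  1.88397574e+01,  4.18628499e+00,
       -4.71541731e-03, -9.42348407e-06]), 'position': array([ 252.77713267, -570.87866777,  192.62166485]), 'ee_rot': array([ 0.38512621,  0.59298563, -0.59220184, -0.38644901]), 'contact_force': array([-0.65234589,  0.11096101, -0.49872864]), 'wrist_torque': array([-0.01325386,  0.00544721,  0.0038149 ]), 'gripper_width': 85.5317092506328}
{"intrinsics": [[387.4234659424298, 0.0, 276.68707503144043], [0.0, 387.4234659424298, 209.15360839191476], [0.0, 0.0, 1.0]], "D": [-0.06791626535330472, 0.0, 0.0, 0.0, 0.0], "origin": [400.4629797090142, 38.48808413581608, 1075.7323174509665], "orientation": [0.7098977648477225, -0.697959378925596, 0.06937830789507202, -0.06391024352653182]} {"intrinsics": [[521.380238023646, 0.0, 279.1221632421648], [0.0, 521.380238023646, 204.95264371216288], [0.0, 0.0, 1.0]], "D": [-0.11497507137747635, 0.0, 0.0, 0.0, 0.0], "origin": [1125.0570017554417, -944.1526177237376, 911.5770512424448], "orientation": [0.8620053085309131, 0.22514735178589537, -0.11345291951241417, -0.4397544236303181]}
```

View pics/top0.png

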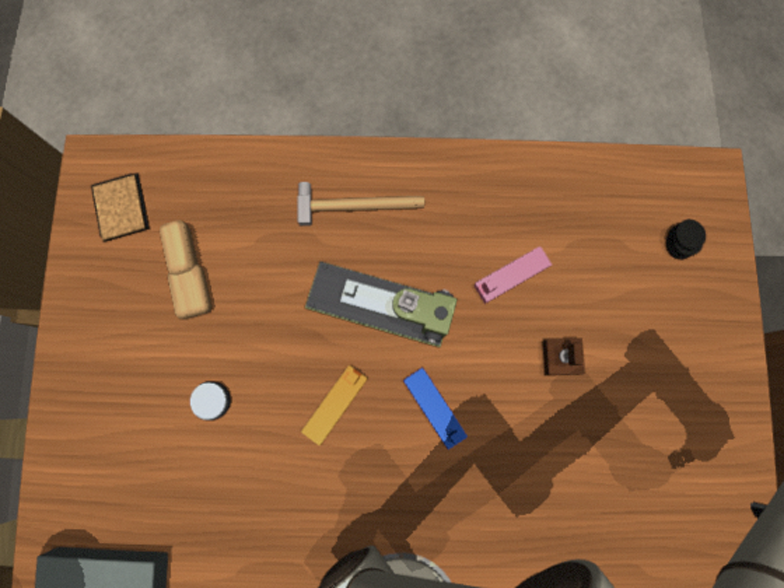

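View pics/scene0.png

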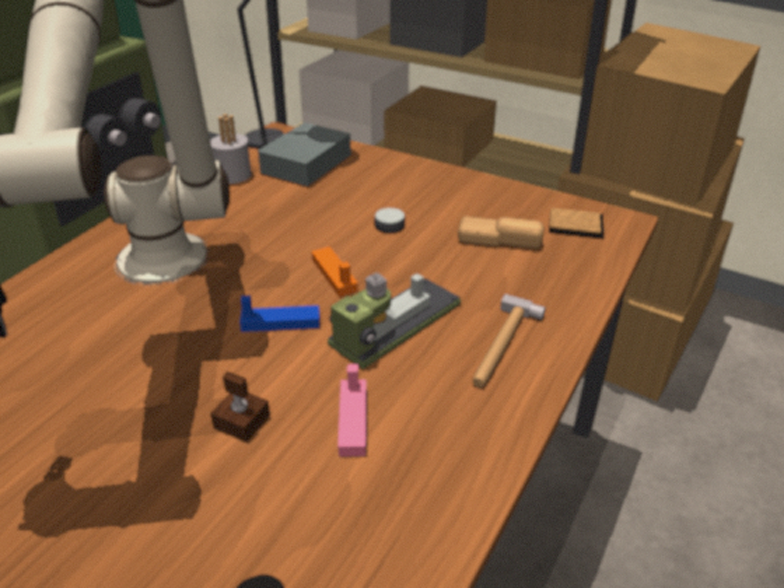

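Top view: stand at about (564,356), screw head at (408,299), block grip at (351,290), with the bed running to the left. The scene view shows the same layout. Next I'll enlarge both regions.

Run:
```python
from h import *
im=cv2.imread("pics/top0.png")
im=cv2.resize(im,(560,420),interpolation=cv2.INTER_AREA)
d=get_image("top");im=cv2.cvtColor(np.asarray(d["color"],np.uint8),cv2.COLOR_RGB2BGR)
a=cv2.resize(im[182:252,212:332],None,fx=6,fy=6,interpolation=cv2.INTER_CUBIC)   # 720x420
d2=get_image("scene");im2=cv2.cvtColor(np.asarray(d2["color"],np.uint8),cv2.COLOR_RGB2BGR)
b=cv2.resize(im[234:274,382:422],(170,170),interpolation=cv2.INTER_CUBIC)
c=cv2.resize(im2[260:315,148:198],(160,176),interpolation=cv2.INTER_CUBIC)
o=np.zeros((600,720,3),np.uint8);o[:420]=a;o[425:595,:170]=b;o[424:600,200:360]=c
cv2.imwrite("pics/c1.png",o)
for n,uv,z in[("screw",(408,299),143),("grip",(351,290),86),("stand",(564,356),36)]:
    print(n,atz("top0.png",np.array(uv)/1.4,z))
```

```text
screw [568.36437508  -3.55600611 143.        ]
grip [593.73854787 100.01072375  86.        ]
stand [ 481.08856023 -310.95345885   36.        ]
```

View pics/c1.png

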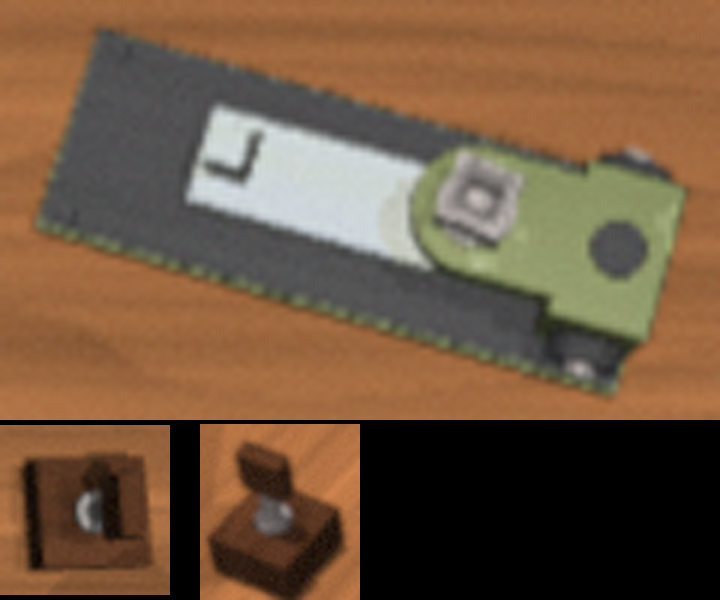

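The screw head is at crop (479,197). The bed corners are (100,32), (38,228) and (620,393). The driver handle is seen edge-on, with its width running roughly up the image. Next is a wrist look over the stand.

```bash
cat >> h.py <<'E'
def info():
    s=read_state(); r=R.from_quat(s["ee_rot"]); M=r.as_matrix()
    print("t",round(s["clock"],2),"pos",np.round(s["position"],1),"yawx",round(np.arctan2(M[1,0],M[0,0]),3),"ydown",np.round(M[:,1],3),"F",np.round(s["contact_force"],1),"T",np.round(s["wrist_torque"],2),"w",round(s["gripper_width"],1),"j6",round(s["joints"][5],2)); return s,M
def togo(P,yaw=None):
    s,M=info(); d=(np.array(P)-s["position"])/1000
    print("tool shift m",np.round(M.T@d,4))
    # rotation to bring tool y exactly down & yaw of x to target
    if yaw is not None:
        best=None
        for k in(0,np.pi):
            x=np.array([np.cos(yaw+k),np.sin(yaw+k),0]);y=np.array([0,0,-1.]);T=np.stack([x,y,np.cross(x,y)],1)
            v=R.from_matrix(M.T@T).as_rotvec(); print("  rot opt",np.round(v,3))
E
python3 - <<'E'
from h import *
for n,uv,z in[("screw",(479,197),143),("bedA",(100,32),20),("bedB",(38,228),20),("bedC",(620,393),20),("post",(226,160),86),("hdl1",(453,153),143),("h2",(523,165),143),("h3",(510,240),143),("h4",(437,228),143)]:
    print(n,np.round(atz("top0.png",(212+(uv[0]+.5)/6-.5,182+(uv[1]+.5)/6-.5),z),1))
print("handle~",atz("top0.png",(382+108/4.25,234+78/4.25),100))
snap("wrist","w0.png"); s,M=info()
c=json.load(open("pics/w0.png.json")); print("cam in tool",M.T@(np.array(c["origin"])-s["position"]), "cam axes in tool",np.round(M.T@R.from_quat(c["orientation"]).as_matrix(),3),c["intrinsics"][0])
togo([450,-310,260],0)
E
```

```text
screw [566.3  -3.5 143. ]
bedA [663.3 168.8  20. ]
bedB [570.  193.7  20. ]
bedC [498.7 -74.1  20. ]
post [590.7 103.7  86. ]
hdl1 [584.4   7.3 143. ]
h2 [579.9 -21.4 143. ]
h3 [548.7 -16.3 143. ]
h4 [553.2  13.4 143. ]
handle~ [ 481.16207284 -301.42086868  100.        ]
t 0.25 pos [ 252.9 -571.2  193.2] yawx 1.988 ydown [-0.     0.001 -1.   ] F [ 0.1  0.2 -0.1] T [-0.01 -0.    0.03] w 85.7 j6 -0.26
cam in tool [   0.42857199 -179.30810093   79.15032179] cam axes in tool [[ 1.     0.001  0.001]
 [-0.001 -0.31   0.951]
 [ 0.001 -0.951 -0.31 ]] [377.35112003716716, 0.0, 278.5476462760515]
t 0.25 pos [ 252.9 -571.2  193.2] yawx 1.988 ydown [-0.     0.001 -1.   ] F [ 0.1  0.2 -0.1] T [-0.01 -0.    0.03] w 85.7 j6 -0.26
tool shift m [ 0.1592 -0.0667 -0.2859]
  rot opt [-1.000e-03  1.988e+00  1.000e-03]
  rot opt [ 0.000e+00 -1.154e+00  1.000e-03]
```

Run:
```python
from h import *
togo([465,-302,230],1.571)
```

```text
t 0.25 pos [ 252.9 -571.2  193.2] yawx 1.988 ydown [-0.     0.001 -1.   ] F [ 0.1  0.2 -0.1] T [-0.01 -0.    0.03] w 85.7 j6 -0.26
tool shift m [ 0.1604 -0.0367 -0.3029]
  rot opt [-0.     0.417  0.001]
  rot opt [ 1.000e-03 -2.725e+00  0.000e+00]
```

>>> play_rows:
  series:
    - [0.0,-0.037,0,0,0,0,0.085]
    - [0.02,0,-0.038,0,0,0,0.085]
    - [0.02,0,-0.038,0,0,0,0.085]
    - [0.02,0,-0.038,0,0,0,0.085]
    - [0.02,0,-0.038,0,0,0,0.085]
    - [0.02,0,-0.038,0,0,0,0.085]
    - [0.02,0,-0.038,0,0,0,0.085]
    - [0.02,0,-0.038,0,0,0,0.085]
    - [0.02,0,-0.038,0,0,0,0.085]

```text
clock: 1.15
position: [470.8, -296.4, 230.2]
ee_rot: [0.388, 0.591, -0.59, -0.39]
contact_force: [0.6, -0.2, 0.5]
gripper_width: 84.6
```

>>> play_rows:
  series:
    - [0,0,0,0,0.14,0,0.085]
    - [0,0,0,0,0.14,0,0.085]
    - [0,0,0,0,0.14,0,0.085]
    - [0,0,0,0,0,0,0.085]
    - [0,0,0,0,0,0,0.085]

```text
clock: 1.65
position: [474.7, -290.3, 229.5]
ee_rot: [-0.503, -0.497, 0.495, 0.505]
contact_force: [-0.3, 0.6, -0.1]
gripper_width: 85.1
```

Run:
```python
from h import *
togo([465,-302,230],1.571); snap("wrist","w1.png",scale=1.4)
```

```text
t 1.65 pos [ 474.7 -290.3  229.5] yawx 1.554 ydown [-0.001  0.004 -1.   ] F [-0.3  0.6 -0.1] T [-0.08  0.01 -0.06] w 85.1 j6 -1.33
tool shift m [-0.0119 -0.0005  0.0095]
  rot opt [-0.001 -0.017  0.004]
  rot opt [-7.000e-03  3.125e+00 -2.000e-03]
```

View pics/w1.png

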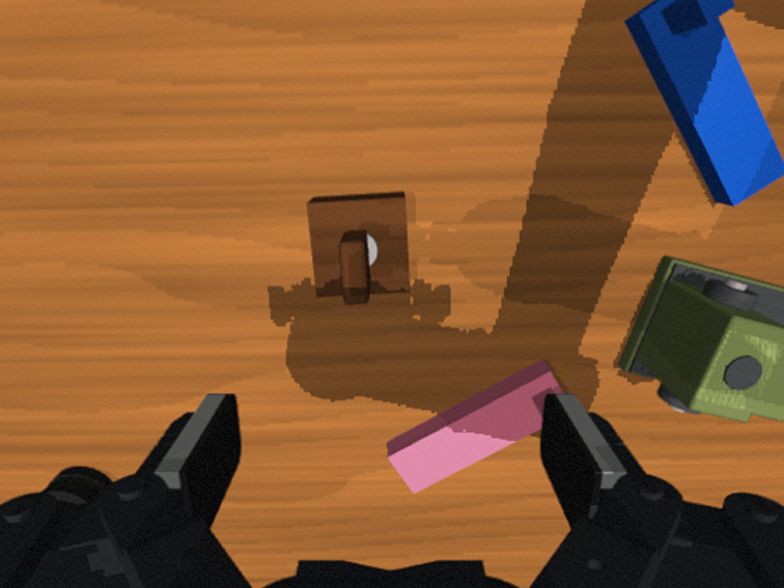

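The wrist view shows the handle near (354,270), with its wide axis nearly vertical in the image. I'll enlarge it for the yaw.

Run:
```python
from h import *
im=cv2.imread("pics/w1.png"); im=im[180:310,290:430]
cv2.imwrite("pics/w1c.png",cv2.convertScaleAbs(cv2.resize(im,None,fx=4.5,fy=4.5,interpolation=cv2.INTER_CUBIC),alpha=1.8,beta=20))
```

```text
(no output)
```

View pics/w1c.png

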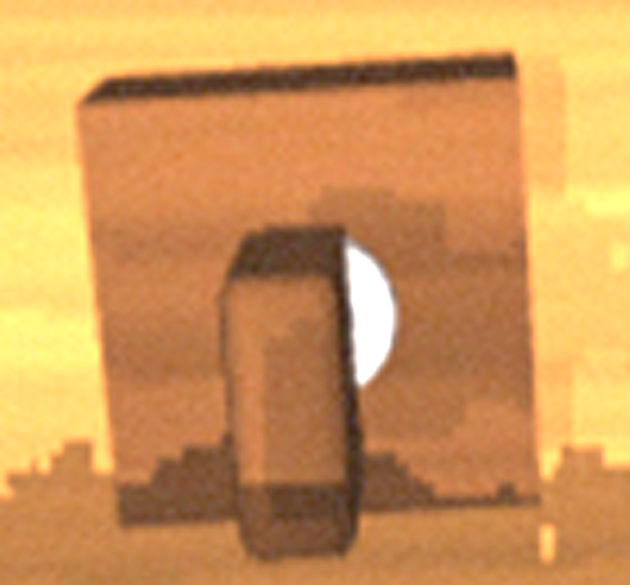

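Run:
```python
from h import *
def f(x,y,z): return atz("w1.png",((290+x/4.5)/1.4,(180+y/4.5)/1.4),z)[:2]
H=np.array([f(*p,104) for p in[(228,278),(343,273),(357,548),(246,553)]])
S=np.array([f(*p,36) for p in[(82,102),(517,78),(538,503),(120,525)]])
for n,Q in(("H",H),("S",S)):
    e=[Q[(i+1)%4]-Q[i] for i in range(4)]
    print(n,Q.round(1).tolist(),"c",Q.mean(0).round(1),"len",[round(np.linalg.norm(v),1) for v in e],"ang",[round(np.arctan2(v[1],v[0]),3) for v in e])
```

```text
H [[461.1, -317.9], [460.7, -302.9], [498.6, -302.1], [499.1, -317.2]] c [ 479.9 -310. ] len [np.float64(15.0), np.float64(37.9), np.float64(15.1), np.float64(38.0)] ang [np.float64(1.598), np.float64(0.021), np.float64(-1.54), np.float64(-3.121)]
S [[447.3, -345.9], [444.7, -277.9], [514.3, -274.9], [516.9, -344.0]] c [ 480.8 -310.7] len [np.float64(68.0), np.float64(69.6), np.float64(69.1), np.float64(69.6)] ang [np.float64(1.609), np.float64(0.043), np.float64(-1.532), np.float64(-3.114)]
```

Run:
```python
from h import *
togo([480.4,-310.4,69],1.60)
```

```text
t 1.7 pos [ 474.7 -290.4  229.5] yawx 1.554 ydown [-0.001  0.004 -1.   ] F [ 0.5  0.9 -0.3] T [-0.01  0.01 -0.  ] w 85.1 j6 -1.33
tool shift m [-0.0206  0.1604 -0.0063]
  rot opt [-0.001 -0.046  0.004]
  rot opt [-7.000e-03  3.096e+00 -2.000e-03]
```

>>> play_rows:
  series:
    - [-0.0206,0,-0.006,0,0,0,0.06]
    - [0,0,0,-0.001,-0.046,0.004,0.06]
    - [0,0.04,0,0,0,0,0.06]
    - [0,0.03,0,0,0,0,0.06]
    - [0,0.02,0,0,0,0,0.06]
    - [0,0,0,0,0,0,0.06]

```text
clock: 2.3
position: [480.8, -314.0, 138.4]
ee_rot: [0.491, 0.511, -0.509, -0.488]
contact_force: [0.4, -0.8, -0.3]
gripper_width: 60.2
```

Run:
```python
from h import *
togo([480.4,-310.4,69],1.60)
```

```text
t 2.3 pos [ 480.8 -314.   138.4] yawx 1.612 ydown [ 0.004 -0.002 -1.   ] F [ 0.4 -0.8 -0.3] T [0.03 0.03 0.01] w 60.2 j6 -1.23
tool shift m [0.0037 0.0694 0.0006]
  rot opt [ 0.004  0.012 -0.002]
  rot opt [-3.00e-03 -3.13e+00 -7.00e-03]
```

>>> play_rows:
  series:
    - [0.0035,0.03,0.0005,0.004,0.012,-0.002,0.06]
    - [0,0.025,0,0,0,0,0.06]
    - [0,0.014,0,0,0,0,0.06]
    - [0,0,0,0,0,0,0.06]
    - [0,0,0,0,0,0,0.0]
    - [0,0,0,0,0,0,0.0]
    - [0,0,0,0,0,0,0.0]
    - [0,0,0,0,0,0,0.0]
    - [0,0,0,0,0,0,0.0]
    - [0,0,0,0,0,0,0.0]

```text
clock: 3.3
position: [487.4, -315.1, 78.8]
ee_rot: [0.497, 0.511, -0.507, -0.484]
contact_force: [-0.6, 0.1, -0.6]
gripper_width: -0.1
```

Run:
```python
from h import *
togo([480.4,-310.4,69],1.60)
```

```text
t 3.3 pos [ 487.4 -315.1   78.8] yawx 1.607 ydown [ 0.017 -0.009 -1.   ] F [-0.6  0.1 -0.6] T [ 0.05  0.06 -0.03] w -0.1 j6 -1.24
tool shift m [0.0051 0.0097 0.007 ]
  rot opt [ 0.017  0.007 -0.009]
  rot opt [-0.015 -3.134 -0.027]
```

Fingers shut on nothing, so I'll look.

Run:
```python
from h import *
d=get_image("scene");a=cv2.cvtColor(np.asarray(d["color"],np.uint8),cv2.COLOR_RGB2BGR)[210:330,110:250]
d=get_image("wrist");b=cv2.cvtColor(np.asarray(d["color"],np.uint8),cv2.COLOR_RGB2BGR)
o=np.hstack([cv2.resize(a,(350,300)),cv2.resize(b,(400,300))]); cv2.imwrite("pics/m.png",cv2.convertScaleAbs(o,alpha=1.4,beta=10))
s=read_state();print(s["position"],s["joints"],s["gripper_width"])
```

```text
[ 487.24802165 -315.09291874   78.62024189] [-0.29298146  0.40672029 -0.27599089  0.00447591 -0.86929646 -1.24441028] -0.09676243445268894
```

View pics/m.png

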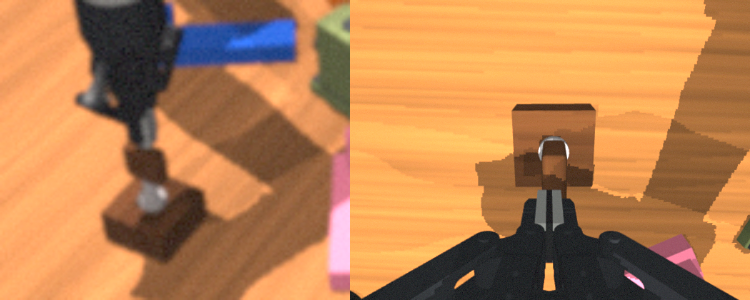

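The handle is still standing upright. I'll overlay projected points to resolve the mismatch.

Run:
```python
from h import *
snap("wrist","w2.png"); s,M=info(); im=cv2.imread("pics/w2.png")
P=np.array(s["position"]); k=2.6; x0,y0=180,130
im=cv2.convertScaleAbs(cv2.resize(im[y0:y0+230,x0:x0+230],None,fx=k,fy=k,interpolation=cv2.INTER_CUBIC),alpha=1.5,beta=15)
def mk(Q,col):
    u=proj("w2.png",[Q])[0]; print(np.round(Q),u.round(1)); cv2.circle(im,(int((u[0]-x0)*k),int((u[1]-y0)*k)),4,col,1)
mk(P,(0,0,255)); mk(P-19*M[:,1],(255,0,255))
for a,b in((461,-318),(461,-303),(499,-303),(499,-318)): mk(np.array([a,b,104.]),(0,255,0))
for a,b in((446,-345.5),(445,-277.9),(515,-275.5),(516,-344)): mk(np.array([a,b,36.]),(255,255,0))
cv2.imwrite("pics/m2.png",im)
c=json.load(open("pics/w2.png.json")); print(M.T@(np.array(c["origin"])-P))
```

```text
t 3.45 pos [ 487.2 -315.    78.5] yawx 1.607 ydown [ 0.017 -0.009 -1.   ] F [ 0.4 -0.7  0.6] T [0.02 0.06 0.02] w 0.1 j6 -1.24
[ 487. -315.   78.] [277.5 248.9]
[ 487. -315.   97.] [277.4 265.3]
[ 461. -318.  104.] [272.1 218.2]
[ 461. -303.  104.] [306.9 219.5]
[ 499. -303.  104.] [301.8 296.2]
[ 499. -318.  104.] [269.6 295. ]
[ 446. -346.   36.] [229.2 152.8]
[ 445. -278.   36.] [344.  155.6]
[ 515. -276.   36.] [337.6 262.7]
[ 516. -344.   36.] [232.1 260.1]
[   0.48012064 -179.58257367   79.29341395]
```

View pics/m2.png

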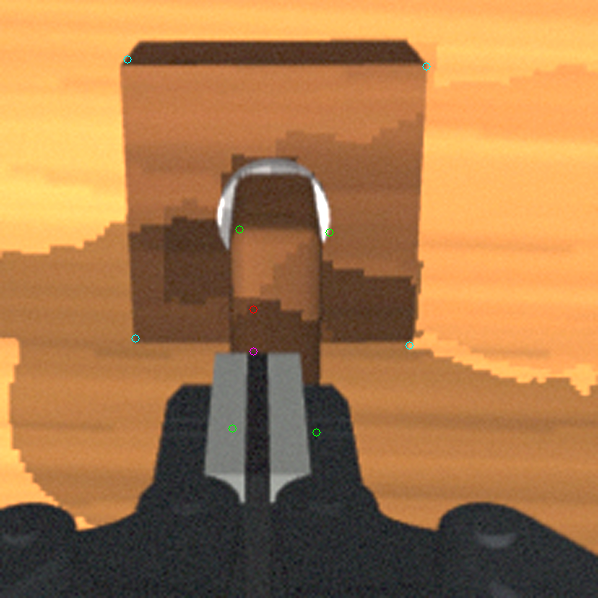

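The wrist view shows the shut fingertips above the handle. The tip edge is at about (265 px), and two views put the tips about 36 mm short of the reported TCP along the tool. The stand and handle agree across cameras, so it's the reported TCP that runs ahead of the fingers. I'll open, correct, and go down gently while watching the force.

>>> play_rows:
  series:
    - [0.005,-0.004,0.007,0.017,0,-0.009,0.06]
    - [0,0,0,0,0,0,0.06]
    - [0,0,0,0,0,0,0.06]
    - [0,0.012,0,0,0,0,0.06]
    - [0,0.012,0,0,0,0,0.06]
    - [0,0.008,0,0,0,0,0.06]
    - [0,0,0,0,0,0,0.06]

```text
clock: 4.15
position: [478.3, -309.4, 46.8]
ee_rot: [-0.489, -0.508, 0.51, 0.492]
contact_force: [0.0, -0.1, -0.2]
gripper_width: 59.6
```

Run:
```python
from h import *
togo([480.4,-310.4,38],1.60)
```

```text
t 4.15 pos [ 478.3 -309.4   46.8] yawx 1.607 ydown [-0.004  0.002 -1.   ] F [ 0.  -0.1 -0.2] T [ 0.03 -0.01  0.03] w 59.6 j6 -1.24
tool shift m [-0.0011  0.0088 -0.0021]
  rot opt [-0.004  0.007  0.002]
  rot opt [ 3.000e-03 -3.135e+00  7.000e-03]
```

>>> play_rows:
  series:
    - [-0.001,0.007,-0.002,-0.004,-0.003,0.002,0.06]
    - [0,0,0,0,0,0,0.06]
    - [0,0,0,0,0,0,0]
    - [0,0,0,0,0,0,0]
    - [0,0,0,0,0,0,0]
    - [0,0,0,0,0,0,0]
    - [0,0,0,0,0,0,0]
    - [0,0,0,0,0,0,0]

```text
clock: 4.95
position: [480.7, -310.7, 38.9]
ee_rot: [-0.49, -0.51, 0.51, 0.49]
contact_force: [0.3, -0.3, -1.3]
gripper_width: 15.0
```

Run:
```python
from h import *
togo([480.4,-310.4,38],1.60)
```

```text
t 4.95 pos [ 480.7 -310.7   38.9] yawx 1.61 ydown [ 0.    -0.001 -1.   ] F [ 0.3 -0.3 -1.3] T [-0.13 -0.08  0.01] w 15.0 j6 -1.24
tool shift m [0.0003 0.0009 0.0003]
  rot opt [ 0.     0.01  -0.001]
  rot opt [-1.000e-03 -3.132e+00 -1.000e-03]
```

Gripped (15 mm). Now I'll lift straight up.

>>> play_rows:
  series:
    - [0,-0.015,0,0,0,0,0]
    - [0,-0.025,0,0,0,0,0]
    - [0,-0.03,0,0,0,0,0]
    - [0,-0.04,0,0,0,0,0]
    - [0,-0.045,0,0,0,0,0]
    - [0,-0.045,0,0,0,0,0]
    - [0,-0.02,0,0,0,0,0]
    - [0,0,0,0,0,0,0]

```text
clock: 5.75
position: [478.9, -310.0, 264.6]
ee_rot: [-0.489, -0.509, 0.51, 0.492]
contact_force: [-0.1, 0.7, -0.8]
gripper_width: 14.7
```

Run:
```python
from h import *
togo([566,-90,225],2.98)
```

```text
t 5.75 pos [ 478.9 -310.   264.6] yawx 1.609 ydown [-0.005  0.002 -1.   ] F [-0.1  0.7 -0.8] T [-0.02 -0.01 -0.03] w 14.7 j6 -1.24
tool shift m [ 0.2165  0.0396 -0.0956]
  rot opt [-0.002 -1.371  0.005]
  rot opt [-0.005  1.77  -0.003]
```

>>> play_rows:
  series:
    - [0.03,0.008,-0.017,0,0,0,0]
    - [0.035,0.008,-0.02,0,0,0,0]
    - [0.035,0.008,-0.02,0,0,0,0]
    - [0.035,0.008,-0.02,0,0,0,0]
    - [0.02,0.008,-0.015,0,0,0,0]
    - [0,0,0,0,0,0,0]

```text
clock: 6.35
position: [562.1, -145.2, 212.7]
ee_rot: [-0.486, -0.505, 0.511, 0.498]
contact_force: [0.0, 0.4, -1.6]
gripper_width: 15.1
```

>>> play_rows:
  series:
    - [0,0,0,0,-0.137,0,0]
    - [0,0,0,0,-0.137,0,0]
    - [0,0,0,0,-0.137,0,0]
    - [0,0,0,0,-0.137,0,0]
    - [0,0,0,0,-0.137,0,0]
    - [0,0,0,0,-0.137,0,0]
    - [0,0,0,0,-0.137,0,0]
    - [0,0,0,0,-0.137,0,0]
    - [0,0,0,0,-0.137,0,0]
    - [0,0,0,0,-0.137,0,0]

```text
clock: 7.35
position: [548.9, -147.4, 194.8]
ee_rot: [0.023, 0.709, -0.703, -0.06]
contact_force: [0.1, -0.4, -1.8]
gripper_width: 14.6
```

>>> play_rows:
  series:
    - [0,0,0,0,0,0,0]
    - [0,0,0,0,0,0,0]

```text
clock: 7.55
position: [546.8, -148.2, 192.3]
ee_rot: [0.023, 0.709, -0.702, -0.063]
contact_force: [-0.7, 0.1, -1.7]
gripper_width: 15.1
```

Run:
```python
from h import *
togo([566,-130,225],2.98); snap("wrist","w3.png",scale=1.4)
```

```text
t 7.55 pos [ 546.8 -148.2  192.3] yawx 3.02 ydown [-0.056  0.013 -0.998] F [-0.7  0.1 -1.7] T [-0.07 -0.11 -0.02] w 15.1 j6 -0.13
tool shift m [-0.015  -0.0334 -0.0206]
  rot opt [0.004 0.04  0.057]
  rot opt [ 0.089 -3.101 -0.007]
```

View pics/w3.png

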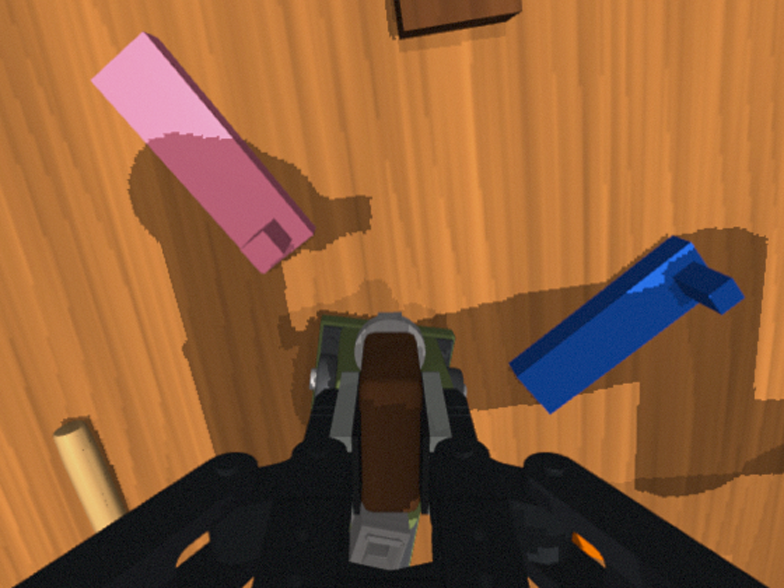

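The socket is visible at (380,549) through the gap below the handle. I'll locate it from that view.

Run:
```python
from h import *
print(atz("w3.png",(380/1.4,549/1.4),141), atz("w3.png",(380/1.4,330/1.4),20))
im=cv2.imread("pics/w3.png")[490:588,320:450]
cv2.imwrite("pics/w3c.png",cv2.resize(im,None,fx=5.5,fy=5.5,interpolation=cv2.INTER_CUBIC))
```

```text
[566.71045615  -5.73092791 141.        ] [551.65755346 -85.26275317  20.        ]
```

View pics/w3c.png

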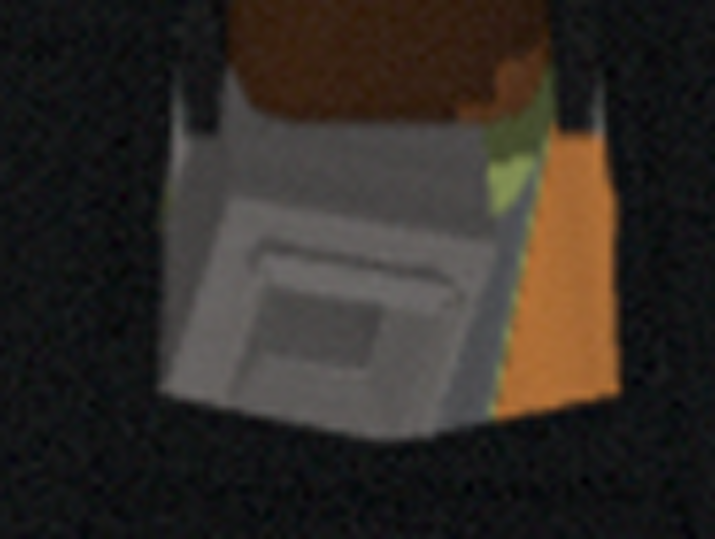

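Run:
```python
from h import *
def f(x,y,z): return atz("w3.png",((320+x/5.5)/1.4,(490+y/5.5)/1.4),z)[:2]
a,b,c=f(228,197,143),f(495,243,143),f(160,390,143)
d=b-a;L=np.linalg.norm(d);u=d/L
n=np.array([u[1],-u[0]]); n=n if n[1]>0 else -n
print(a,b,c,"L",L,"yaw",np.arctan2(d[1],d[0]),"left edge",np.arctan2(*(c-a)[::-1]),"center",(a+b)/2+14*n)
e,g=f(262,245,143),f(455,295,143); print(e,g,np.linalg.norm(g-e),"hole",f(317,325,138), f(317,325,124))
```

```text
[574.31920388 -25.04173282] [549.21831711 -14.92578367] [584.34500007  -2.3799724 ] L 27.062648508007452 yaw 2.7584927476537153 left edge 1.1542718958342837 center [567.00192487  -6.99861325]
[571.85403954 -18.6659699 ] [553.84689644  -9.17378232] 20.355805751244095 hole [568.27062365  -2.98868441] [569.52268202  10.58117058]
```

The two yaw estimates disagree: −0.17 from the top view, about −0.40 from this one. I'll take a clear wrist look with the TCP beyond the screw, so the camera sits over the socket.

Run:
```python
from h import *
togo([566,20,250],2.90)
```

```text
t 7.6 pos [ 546.7 -148.2  192.3] yawx 3.02 ydown [-0.056  0.013 -0.998] F [ 0.  -0.6 -2.7] T [-0.05 -0.08  0.01] w 15.5 j6 -0.13
tool shift m [ 0.0046 -0.0566 -0.1696]
  rot opt [0.002 0.12  0.058]
  rot opt [ 8.700e-02 -3.021e+00 -3.000e-03]
```

>>> play_rows:
  series:
    - [0,-0.035,0,0,0,0,0]
    - [0,-0.026,0,0.002,0.06,0.058,0]
    - [0.002,0,-0.03,0,0.06,0,0]
    - [0.002,0,-0.03,0,0,0,0]
    - [0,-0.001,-0.03,0,0,0,0]
    - [0,-0.001,-0.03,0,0,0,0]
    - [0,-0.001,-0.03,0,0,0,0]
    - [0,-0.001,-0.01,0,0,0,0]
    - [0,-0.001,0,0,0,0,0]

```text
clock: 8.5
position: [584.0, 10.5, 258.1]
ee_rot: [0.094, 0.701, -0.7, -0.096]
contact_force: [0.1, -0.9, -1.4]
gripper_width: 14.9
```

Run:
```python
from h import *
togo([566,20,250],2.90); snap("wrist","w4.png")
im=cv2.imread("pics/w4.png"); u=proj("w4.png",[[566.5,-5,143]])[0]; print(u)
x0,y0=int(u[0])-60,max(int(u[1])-45,0); print(x0,y0)
cv2.imwrite("pics/w4c.png",cv2.resize(im[y0:y0+95,x0:x0+120],None,fx=6,fy=6,interpolation=cv2.INTER_CUBIC))
```

```text
t 8.5 pos [584.   10.5 258.1] yawx 2.872 ydown [-0.003  0.002 -1.   ] F [ 0.1 -0.9 -1.4] T [-0.08  0.04  0.06] w 14.9 j6 -0.56
tool shift m [ 0.0199  0.0082 -0.0044]
  rot opt [ 0.002 -0.028  0.003]
  rot opt [-5.000e-03  3.113e+00  3.000e-03]
[294.09290906 166.56617088]
234 121
```

View pics/w4c.png

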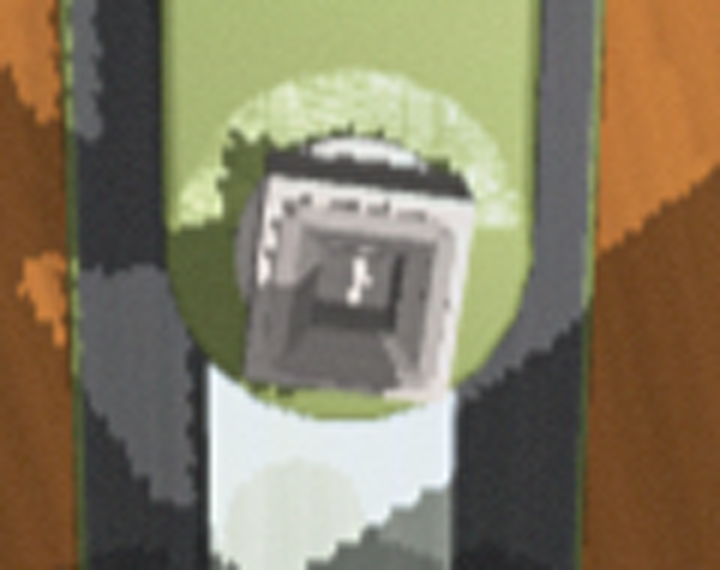

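Clear view: the head corners are at crop (262,172), (475,200), (455,402) and (243,380).

Run:
```python
from h import *
def f(x,y,z): return atz("w4.png",(234+(x+.5)/6-.5,121+(y+.5)/6-.5),z)[:2]
Q=np.array([f(*p,143) for p in[(262,172),(475,200),(455,402),(243,380)]])
e=[Q[(i+1)%4]-Q[i] for i in range(4)]
print(Q.round(1).tolist(),Q.mean(0),[round(np.linalg.norm(v),1) for v in e],[round((np.arctan2(v[1],v[0])+np.pi/4)%(np.pi/2)-np.pi/4,3) for v in e])
b=[f(208,390,44),f(210,540,44),f(455,400,44),f(453,560,44)];print("block",[np.arctan2(*(b[i+1]-b[i])[::-1]) for i in(0,2)],b)
g=[f(163,20,104),f(163,200,104)];print("arm edge",np.arctan2(*(g[1]-g[0])[::-1]))
```

```text
[[575.7, -21.8], [549.9, -10.8], [558.9, 14.9], [585.6, 4.4]] [567.51484307  -3.3289073 ] [np.float64(28.1), np.float64(27.3), np.float64(28.6), np.float64(27.9)] [np.float64(-0.4), np.float64(-0.34), np.float64(-0.376), np.float64(-0.361)]
block [np.float64(1.3063958322221956), np.float64(1.315165815191296)] [array([599.50423995,  28.20018804]), array([606.8866693 ,  55.46788617]), array([557.3205843,  41.7786413]), array([564.9776649 ,  71.07702362])]
arm edge 1.2877140899137087
```

Run:
```python
from h import *
togo([567.3,-4,190],2.77)
```

```text
t 8.55 pos [583.9   9.8 258.3] yawx 2.871 ydown [-0.002  0.002 -1.   ] F [ 0.1 -1.3 -1.2] T [ 0.   -0.03  0.02] w 14.7 j6 -0.56
tool shift m [0.0121 0.0683 0.0179]
  rot opt [0.001 0.101 0.003]
  rot opt [ 5.00e-03 -3.04e+00 -2.00e-03]
```

>>> play_rows:
  series:
    - [0.012,0.02,0.018,0,0,0,0]
    - [0,0.025,0,0.001,0.1,0.003,0]
    - [0,0.01,0,0,0,0,0]
    - [0,0,0,0,0,0,0]

```text
clock: 8.95
position: [566.4, -8.7, 202.9]
ee_rot: [-0.133, -0.695, 0.695, 0.132]
contact_force: [0.2, -0.5, -1.3]
gripper_width: 14.8
```

Run:
```python
from h import *
togo([567.3,-4,190],2.77)
```

```text
t 8.95 pos [566.4  -8.7 202.9] yawx 2.764 ydown [ 0.002 -0.    -1.   ] F [ 0.2 -0.5 -1.3] T [-0.03  0.04  0.01] w 14.8 j6 -0.65
tool shift m [ 0.0009  0.0129 -0.0047]
  rot opt [ 0.    -0.006 -0.002]
  rot opt [2.000e-03 3.136e+00 0.000e+00]
```

>>> play_rows:
  series:
    - [0.001,0.01,-0.0045,0,-0.006,-0.002,0]
    - [0,0.004,0,0,0,0,0]
    - [0,0,0,0,0,0,0]
    - [0,0,0,0,0,0,0]

```text
clock: 9.35
position: [569.1, -4.7, 190.2]
ee_rot: [0.131, 0.695, -0.695, -0.128]
contact_force: [-0.7, -0.5, -1.8]
gripper_width: 15.1
```

Run:
```python
from h import *
togo([567.3,-4,152],2.77)
```

```text
t 9.35 pos [569.1  -4.7 190.2] yawx 2.773 ydown [ 0.004  0.    -1.   ] F [-0.7 -0.5 -1.8] T [ 0.04 -0.01 -0.02] w 15.1 j6 -0.65
tool shift m [0.0021 0.0382 0.0001]
  rot opt [ 0.002  0.003 -0.003]
  rot opt [-5.000e-03 -3.139e+00 -3.000e-03]
```

>>> play_rows:
  series:
    - [0.0018,0.005,0,0.002,0,-0.003,0]
    - [0,0.005,0,0,0,0,0]
    - [0,0.004,0,0,0,0,0]
    - [0,0,0,0,0,0,0]

```text
clock: 9.75
position: [567.9, -3.5, 175.9]
ee_rot: [0.13, 0.695, -0.695, -0.129]
contact_force: [0.6, -0.5, -1.1]
gripper_width: 15.0
```

Run:
```python
from h import *
togo([567.3,-4,152],2.77)
```

```text
t 9.75 pos [567.9  -3.5 175.9] yawx 2.774 ydown [ 0.002 -0.    -1.   ] F [ 0.6 -0.5 -1.1] T [-0.04 -0.01  0.03] w 15.0 j6 -0.65
tool shift m [0.0005 0.0239 0.0007]
  rot opt [ 0.001  0.004 -0.001]
  rot opt [-2.000e-03 -3.138e+00 -1.000e-03]
```

Aligned. Now I'll descend in gentle steps.

>>> play_rows:
  series:
    - [0.0004,0.004,0.0005,0,0,0,0]
    - [0,0.004,0,0,0,0,0]
    - [0,0.003,0,0,0,0,0]

```text
clock: 10.05
position: [567.7, -3.8, 164.5]
ee_rot: [0.13, 0.695, -0.695, -0.128]
contact_force: [-0.1, 0.5, -0.4]
gripper_width: 14.9
```

>>> play_rows:
  series:
    - [0,0.003,0,0,0,0,0]
    - [0,0.003,0,0,0,0,0]

```text
clock: 10.25
position: [567.7, -3.2, 158.4]
ee_rot: [0.13, 0.696, -0.695, -0.128]
contact_force: [-1.1, 0.6, -1.0]
gripper_width: 14.7
```

Run:
```python
from h import *
togo([567.3,-4,152],2.77)
```

```text
t 10.25 pos [567.7  -3.2 158.4] yawx 2.774 ydown [ 0.003  0.001 -1.   ] F [-1.1  0.6 -1. ] T [0.29 0.18 0.01] w 14.7 j6 -0.65
tool shift m [0.0001 0.0064 0.0009]
  rot opt [ 0.002  0.004 -0.002]
  rot opt [-4.000e-03 -3.138e+00 -3.000e-03]
```

>>> play_rows:
  series:
    - [0,0.003,0,0,0,0,0]
    - [0,0.002,0,0,0,0,0]

```text
clock: 10.45
position: [567.7, -3.2, 152.6]
ee_rot: [0.13, 0.696, -0.695, -0.128]
contact_force: [-0.4, -0.2, -1.1]
gripper_width: 14.8
```

Run:
```python
from h import *
togo([567.3,-4,152],2.77)
```

```text
t 10.45 pos [567.7  -3.2 152.6] yawx 2.774 ydown [ 0.003  0.001 -1.   ] F [-0.4 -0.2 -1.1] T [0.2  0.03 0.  ] w 14.8 j6 -0.65
tool shift m [0.     0.0006 0.0009]
  rot opt [ 0.002  0.004 -0.002]
  rot opt [-3.000e-03 -3.138e+00 -3.000e-03]
```

```bash
cat >> h.py <<'E'
def tq(n=5):
    A=[]
    for _ in range(n):
        get_image("wrist"); s=read_state(); A.append(np.r_[s["wrist_torque"],s["contact_force"],s["joint_efforts"][5]])
    A=np.array(A); print("T",A[:,:3].mean(0).round(3),"+-",(A[:,2].std()/n**.5).round(3),"F",A[:,3:6].mean(0).round(2),"e6",A[:,6].mean().round(3))
    togo([567.3,-4,152],2.77)
E
python3 -c "
from h import *
tq(6)"
```

```text
T [0.253 0.003 0.003] +- 0.014 F [-0.03  0.8  -1.72] e6 0.003
t 10.75 pos [567.7  -3.1 153. ] yawx 2.774 ydown [ 0.003  0.001 -1.   ] F [-0.6  0.2 -1. ] T [0.27 0.1  0.06] w 15.1 j6 -0.65
tool shift m [0.     0.001  0.0009]
  rot opt [ 0.002  0.004 -0.002]
  rot opt [-3.000e-03 -3.138e+00 -3.000e-03]
```

>>> play_rows:
  series:
    - [0,0,0.0003,0.001,0.06,-0.001,0]
    - [0,0,0,0,0.06,0,0]
    - [0,0,0,0,0.06,0,0]

```text
clock: 11.05
position: [567.5, -2.6, 153.2]
ee_rot: [0.194, 0.681, -0.679, -0.193]
contact_force: [-0.3, 1.2, -1.4]
gripper_width: 15.3
```

```bash
python3 -c "
from h import *
tq(6)"
```

```text
T [0.785 0.27  0.01 ] +- 0.011 F [-0.33  2.39 -1.59] e6 -0.08
t 11.35 pos [567.5  -2.7 153.1] yawx 2.591 ydown [ 0.002  0.002 -1.   ] F [-0.   2.6 -1.7] T [0.91 0.34 0.04] w 15.0 j6 -0.83
tool shift m [-0.0006  0.0011  0.0012]
  rot opt [ 0.003 -0.179 -0.001]
  rot opt [1.000e-03 2.962e+00 4.000e-03]
```

>>> play_rows:
  series:
    - [0.0004,0,-0.0008,0,0.06,0,0]
    - [0,0,0,0,0.06,0,0]

```text
clock: 11.55
position: [567.4, -2.3, 153.1]
ee_rot: [0.234, 0.668, -0.667, -0.233]
contact_force: [0.7, 1.2, -2.8]
gripper_width: 15.2
```

```bash
python3 -c "
from h import *
tq(6)"
```

```text
T [0.348 0.085 0.065] +- 0.017 F [ 0.14  1.17 -2.74] e6 -0.115
t 11.85 pos [567.4  -2.2 153.1] yawx 2.471 ydown [ 0.001  0.001 -1.   ] F [ 0.1  1.2 -3.1] T [0.29 0.06 0.07] w 14.8 j6 -0.95
tool shift m [-0.0011  0.0011  0.0015]
  rot opt [ 0.002 -0.299 -0.   ]
  rot opt [0.000e+00 2.843e+00 2.000e-03]
```

>>> play_rows:
  series:
    - [0.0002,0.0006,-0.0005,0,0.05,0,0]
    - [0,0.0002,0,0,0.05,0,0]

```text
clock: 12.05
position: [567.4, -2.2, 152.8]
ee_rot: [0.266, 0.655, -0.655, -0.266]
contact_force: [-0.1, 1.8, -2.7]
gripper_width: 15.1
```

```bash
python3 -c "
from h import *
tq(6)"
```

```text
T [0.347 0.218 0.033] +- 0.01 F [-0.78  1.19 -1.28] e6 -0.106
t 12.35 pos [567.5  -2.2 152.8] yawx 2.372 ydown [ 0.001  0.    -1.   ] F [-1.3  1.7 -1.2] T [ 0.35  0.25 -0.01] w 14.6 j6 -1.05
tool shift m [-0.0011  0.0008  0.0014]
  rot opt [ 0.001 -0.398 -0.001]
  rot opt [1.000e-03 2.744e+00 1.000e-03]
```

>>> play_rows:
  series:
    - [0.0002,0.0003,-0.0002,0,0.05,0,0]
    - [0,0.0002,0,0,0.05,0,0]

```text
clock: 12.55
position: [567.5, -2.1, 152.5]
ee_rot: [0.299, 0.641, -0.641, -0.298]
contact_force: [-0.4, 1.1, -1.1]
gripper_width: 15.1
```

```bash
python3 -c "
from h import *
tq(6)"
```

```text
T [0.321 0.261 0.052] +- 0.018 F [-0.79  0.78 -1.6 ] e6 -0.104
t 12.85 pos [567.5  -2.1 152.5] yawx 2.273 ydown [ 0.001 -0.    -1.   ] F [-0.2  0.7 -1.7] T [0.3  0.25 0.  ] w 15.2 j6 -1.15
tool shift m [-0.0013  0.0005  0.0014]
  rot opt [ 0.001 -0.497 -0.001]
  rot opt [1.000e-03 2.644e+00 1.000e-03]
```

>>> play_rows:
  series:
    - [0.0002,0.0003,-0.0002,0,0.05,0,0]
    - [0,0.0002,0,0,0.05,0,0]

```text
clock: 13.05
position: [567.6, -2.1, 152.2]
ee_rot: [-0.33, -0.625, 0.625, 0.329]
contact_force: [-0.6, 0.1, -0.6]
gripper_width: 15.1
```

```bash
python3 -c "
from h import *
tq(5)"
```

```text
T [0.29  0.269 0.037] +- 0.013 F [-0.47  0.64 -0.85] e6 -0.116
t 13.3 pos [567.5  -2.  152.2] yawx 2.173 ydown [ 0.001 -0.001 -1.   ] F [-1.1  0.6 -0.8] T [0.28 0.31 0.07] w 14.9 j6 -1.25
tool shift m [-0.0015  0.0002  0.0013]
  rot opt [ 0.    -0.597 -0.001]
  rot opt [1.000e-03 2.545e+00 0.000e+00]
```

>>> play_rows:
  series:
    - [0.0002,0.0003,-0.0002,0,0.05,0,0]
    - [0,0.0002,0,0,0.05,0,0]

```text
clock: 13.5
position: [567.6, -2.1, 151.9]
ee_rot: [-0.361, -0.608, 0.609, 0.36]
contact_force: [-0.3, 0.8, -1.8]
gripper_width: 15.2
```

```bash
python3 -c "
from h import *
tq(5)"
```

```text
T [0.28  0.304 0.024] +- 0.004 F [-0.95  0.79 -0.75] e6 -0.115
t 13.75 pos [567.6  -2.  151.9] yawx 2.074 ydown [ 0.001 -0.001 -1.   ] F [-0.9  0.6 -0.6] T [0.28 0.32 0.02] w 15.0 j6 -1.35
tool shift m [-0.0016 -0.0001  0.0012]
  rot opt [-0.    -0.696 -0.001]
  rot opt [ 2.000e-03  2.446e+00 -0.000e+00]
```

>>> play_rows:
  series:
    - [0.0002,0.0003,-0.0002,0,0.05,0,0]
    - [0,0.0002,0,0,0.05,0,0]

```text
clock: 13.95
position: [567.6, -2.0, 151.6]
ee_rot: [-0.39, -0.59, 0.59, 0.389]
contact_force: [-1.8, 1.6, -1.3]
gripper_width: 14.9
```

```bash
python3 -c "
from h import *
tq(5)"
```

```text
T [0.241 0.341 0.04 ] +- 0.009 F [-0.81  0.71 -0.91] e6 -0.114
t 14.2 pos [567.6  -2.  151.6] yawx 1.976 ydown [ 0.001 -0.001 -1.   ] F [-0.9  0.8  0.2] T [0.26 0.35 0.04] w 15.1 j6 -1.45
tool shift m [-0.0017 -0.0004  0.0011]
  rot opt [-0.    -0.794 -0.002]
  rot opt [ 2.000e-03  2.347e+00 -1.000e-03]
```

>>> play_rows:
  series:
    - [0.0002,0.0003,-0.0002,0,0.05,0,0]
    - [0,0.0002,0,0,0.05,0,0]

```text
clock: 14.4
position: [567.7, -2.0, 151.3]
ee_rot: [-0.419, -0.57, 0.57, 0.418]
contact_force: [-1.1, 0.9, -0.9]
gripper_width: 15.0
```

```bash
python3 -c "
from h import *
tq(5)"
```

```text
T [0.219 0.362 0.052] +- 0.005 F [-0.76  0.49 -0.8 ] e6 -0.113
t 14.65 pos [567.7  -1.9 151.3] yawx 1.877 ydown [ 0.001 -0.002 -1.   ] F [-0.9  1.  -0.8] T [0.2  0.38 0.05] w 15.1 j6 -1.55
tool shift m [-0.0019 -0.0007  0.001 ]
  rot opt [-0.001 -0.893 -0.002]
  rot opt [ 2.000e-03  2.248e+00 -1.000e-03]
```

>>> play_rows:
  series:
    - [0.0002,0.0003,-0.0002,0,0.05,0,0]
    - [0,0.0002,0,0,0.05,0,0]

```text
clock: 14.85
position: [567.7, -1.9, 151.0]
ee_rot: [-0.447, -0.548, 0.549, 0.445]
contact_force: [-0.7, 1.0, -1.0]
gripper_width: 14.9
```

```bash
python3 -c "
from h import *
tq(5)"
```

```text
T [0.215 0.37  0.052] +- 0.009 F [-0.96  0.46 -0.13] e6 -0.113
t 15.1 pos [567.8  -1.9 151. ] yawx 1.778 ydown [ 0.001 -0.002 -1.   ] F [-0.8 -0.2 -0.8] T [0.26 0.38 0.06] w 15.0 j6 -1.65
tool shift m [-0.0019 -0.001   0.0009]
  rot opt [-0.001 -0.992 -0.002]
  rot opt [ 3.00e-03  2.15e+00 -1.00e-03]
```

>>> play_rows:
  series:
    - [0.0002,0.0003,-0.0002,0,0.05,0,0]
    - [0,0.0002,0,0,0.05,0,0]

```text
clock: 15.3
position: [567.8, -1.9, 150.7]
ee_rot: [-0.473, -0.525, 0.527, 0.472]
contact_force: [-1.7, 0.3, -0.4]
gripper_width: 14.8
```

```bash
python3 -c "
from h import *
tq(5)"
```

```text
T [0.187 0.412 0.044] +- 0.009 F [-1.6   0.69 -0.15] e6 -0.112
t 15.55 pos [567.8  -1.9 150.7] yawx 1.679 ydown [ 0.    -0.003 -1.   ] F [-1.4  0.4 -0.2] T [0.2  0.39 0.04] w 14.9 j6 -1.75
tool shift m [-0.0021 -0.0013  0.0007]
  rot opt [-0.002 -1.091 -0.003]
  rot opt [ 3.000e-03  2.051e+00 -2.000e-03]
```

>>> play_rows:
  series:
    - [0.0002,0.0003,-0.0002,0,0.05,0.001,0]
    - [0,0.0002,0,0,0.05,0,0]

```text
clock: 15.75
position: [567.8, -1.9, 150.4]
ee_rot: [-0.499, -0.501, 0.503, 0.497]
contact_force: [-1.2, 1.0, -0.7]
gripper_width: 14.8
```

```bash
python3 -c "
from h import *
tq(5)"
```

```text
T [0.199 0.425 0.051] +- 0.016 F [-1.47  0.69  0.24] e6 -0.112
t 16.0 pos [567.9  -1.9 150.4] yawx 1.58 ydown [ 0.    -0.004 -1.   ] F [-1.8  0.7  0.6] T [0.16 0.46 0.03] w 15.0 j6 -1.85
tool shift m [-0.0021 -0.0016  0.0006]
  rot opt [-0.002 -1.19  -0.004]
  rot opt [ 0.004  1.952 -0.003]
```

>>> play_rows:
  series:
    - [0.0002,0.0003,-0.0002,0,0.05,0.001,0]
    - [0,0.0002,0,0,0.05,0,0]

```text
clock: 16.2
position: [567.9, -1.8, 150.1]
ee_rot: [0.524, 0.475, -0.478, -0.521]
contact_force: [-1.9, 1.4, -0.1]
gripper_width: 15.1
```

```bash
python3 -c "
from h import *
tq(5)"
```

```text
T [0.201 0.495 0.051] +- 0.007 F [-1.47  0.13  0.43] e6 -0.111
t 16.45 pos [567.9  -1.8 150.1] yawx 1.482 ydown [-0.    -0.005 -1.   ] F [-1.2 -0.1  1.3] T [0.24 0.54 0.05] w 15.4 j6 -1.95
tool shift m [-0.0022 -0.0019  0.0004]
  rot opt [-0.003 -1.288 -0.005]
  rot opt [ 0.005  1.853 -0.003]
```

>>> play_rows:
  series:
    - [0,0.0002,0.0004,-0.002,0.05,-0.003,0]
    - [0,0.0002,0,0,0.05,0,0]

```text
clock: 16.65
position: [567.9, -1.9, 149.8]
ee_rot: [0.547, 0.45, -0.45, -0.544]
contact_force: [-1.5, -0.1, 1.4]
gripper_width: 14.9
```

```bash
python3 -c "
from h import *
tq(5)"
```

```text
T [0.124 0.408 0.024] +- 0.005 F [-1.2   0.07 -0.16] e6 -0.109
t 16.9 pos [567.9  -1.9 149.8] yawx 1.383 ydown [ 0.003 -0.003 -1.   ] F [-1.   0.  -0.6] T [0.08 0.37 0.02] w 14.9 j6 -2.05
tool shift m [-0.0022 -0.0022  0.0001]
  rot opt [ 1.000e-03 -1.387e+00 -4.000e-03]
  rot opt [5.000e-03 1.754e+00 1.000e-03]
```

>>> play_rows:
  series:
    - [0,0.0002,0,0,0.05,0,0]
    - [0,0.0002,0,0,0.05,0,0]

```text
clock: 17.1
position: [567.9, -1.9, 149.5]
ee_rot: [0.568, 0.423, -0.423, -0.565]
contact_force: [-0.1, 0.4, -0.0]
gripper_width: 15.1
```

```bash
python3 -c "
from h import *
tq(5)"
```

```text
T [0.154 0.457 0.053] +- 0.013 F [-1.69  0.13  0.3 ] e6 -0.11
t 17.35 pos [567.9  -1.9 149.5] yawx 1.284 ydown [ 0.003 -0.003 -1.   ] F [-2.  -0.   0.3] T [0.16 0.4  0.04] w 14.7 j6 -2.14
tool shift m [-0.0022 -0.0025 -0.    ]
  rot opt [ 1.000e-03 -1.486e+00 -4.000e-03]
  rot opt [5.000e-03 1.656e+00 1.000e-03]
```

>>> play_rows:
  series:
    - [0,0.0002,0,0,0.05,0,0]
    - [0,0.0002,0,0,0.05,0,0]

```text
clock: 17.55
position: [568.0, -1.9, 149.2]
ee_rot: [0.588, 0.395, -0.394, -0.585]
contact_force: [-0.8, 0.2, 0.6]
gripper_width: 15.1
```

```bash
python3 -c "
from h import *
tq(5)"
```

```text
T [0.159 0.479 0.036] +- 0.006 F [-1.11  0.18  0.39] e6 -0.109
t 17.8 pos [568.   -1.9 149.2] yawx 1.185 ydown [ 0.003 -0.003 -1.   ] F [-0.9  0.2  0.6] T [0.14 0.47 0.02] w 15.0 j6 -2.24
tool shift m [-0.0022 -0.0028 -0.0002]
  rot opt [ 0.002 -1.585 -0.004]
  rot opt [0.004 1.557 0.002]
```

>>> play_rows:
  series:
    - [0,0.0002,0,0,0.05,0,0]
    - [0,0.0002,0,0,0.05,0,0]

```text
clock: 18.0
position: [568.0, -1.9, 148.9]
ee_rot: [0.607, 0.365, -0.364, -0.604]
contact_force: [-1.5, 1.3, 2.1]
gripper_width: 15.1
```

```bash
python3 -c "
from h import *
tq(5)"
```

```text
T [0.146 0.5   0.067] +- 0.019 F [-1.31  0.11  1.19] e6 -0.127
t 18.25 pos [568.   -1.9 148.9] yawx 1.086 ydown [ 0.003 -0.003 -1.   ] F [-0.6 -0.3  2.3] T [0.1  0.52 0.07] w 14.9 j6 -2.34
tool shift m [-0.0022 -0.0031 -0.0004]
  rot opt [ 0.002 -1.684 -0.005]
  rot opt [0.004 1.458 0.002]
```

Effort rises (−0.109 → −0.127): first contact. From here, one small step at a time.

>>> play_rows:
  series:
    - [0,0.0001,0,0,0.05,0,0]
    - [0,0.0001,0,0,0.05,0,0]

```text
clock: 18.45
position: [568.0, -1.9, 148.7]
ee_rot: [0.625, 0.335, -0.334, -0.621]
contact_force: [-0.8, 0.5, 0.9]
gripper_width: 15.3
```

```bash
python3 -c "
from h import *
tq(6)"
```

```text
T [0.134 0.41  0.07 ] +- 0.007 F [-1.26  0.54  0.36] e6 -0.131
t 18.75 pos [568.   -1.9 148.7] yawx 0.987 ydown [ 0.003 -0.003 -1.   ] F [-1.9  0.7  0.1] T [0.13 0.38 0.06] w 14.7 j6 -2.44
tool shift m [-0.0021 -0.0033 -0.0006]
  rot opt [ 0.002 -1.783 -0.005]
  rot opt [0.004 1.359 0.002]
```

>>> play_rows:
  series:
    - [0,0.0002,0,0,0.05,0,0]
    - [0,0.0001,0,0,0.05,0,0]

```text
clock: 18.95
position: [568.0, -1.9, 148.4]
ee_rot: [0.64, 0.304, -0.303, -0.637]
contact_force: [-1.1, 0.4, 0.4]
gripper_width: 14.9
```

```bash
python3 -c "
from h import *
tq(6)"
```

```text
T [0.124 0.395 0.129] +- 0.006 F [-1.31  0.24  0.33] e6 -0.148
t 19.25 pos [568.   -1.9 148.4] yawx 0.888 ydown [ 0.003 -0.003 -1.   ] F [-2.4  0.2  0.6] T [0.07 0.37 0.13] w 15.1 j6 -2.54
tool shift m [-0.0021 -0.0036 -0.0008]
  rot opt [ 0.003 -1.882 -0.005]
  rot opt [0.004 1.259 0.002]
```

>>> play_rows:
  series:
    - [0,0.0002,0,0,0.04,0,0]
    - [0,0.0001,0,0,0.03,0,0]
    - [0,0,0,0,0,0,0]

```text
clock: 19.55
position: [568.0, -1.9, 148.2]
ee_rot: [0.65, 0.282, -0.281, -0.647]
contact_force: [-1.2, 0.8, -0.6]
gripper_width: 15.0
```

```bash
python3 -c "
from h import *
tq(8)"
```

```text
T [0.13  0.399 0.117] +- 0.008 F [-1.2   0.21  0.16] e6 -0.122
t 19.95 pos [568.   -1.9 148.2] yawx 0.818 ydown [ 0.003 -0.003 -1.   ] F [-1.4 -0.4  0.2] T [0.14 0.39 0.13] w 14.9 j6 -2.61
tool shift m [-0.002  -0.0038 -0.0009]
  rot opt [ 0.003 -1.952 -0.005]
  rot opt [0.004 1.189 0.003]
```

The load is estimated at about 6 N, with the driver about 15 mm deep. Release and lift straight up.

>>> play_rows:
  series:
    - [0,0,0,0,0,0,0.05]
    - [0,0,0,0,0,0,0.05]
    - [0,0,0,0,0,0,0.05]
    - [0,-0.005,0,0,0,0,0.05]
    - [0,-0.015,0,0,0,0,0.05]
    - [0,-0.03,0,0,0,0,0.05]
    - [0,-0.04,0,0,0,0,0.05]
    - [0,-0.02,0,0,0,0,0.05]

```text
clock: 20.75
position: [567.7, -2.2, 260.2]
ee_rot: [0.651, 0.28, -0.281, -0.647]
contact_force: [1.0, 0.4, -0.5]
gripper_width: 49.9
```

Run:
```python
from h import *
togo([590,104,240],-0.26)
im=cv2.imread("pics/top0.png")
# post position estimates along block axis 110 mm from the screw
print(np.array([567.4,-3.3])+110*np.array([np.cos(1.31),np.sin(1.31)]))
```

```text
t 20.75 pos [567.7  -2.2 260.2] yawx 0.817 ydown [ 0.    -0.005 -1.   ] F [ 1.   0.4 -0.5] T [ 0.03 -0.08 -0.  ] w 49.9 j6 -2.61
tool shift m [0.0928 0.0197 0.0565]
  rot opt [ 5.000e-03  1.077e+00 -1.000e-03]
  rot opt [-1.000e-03 -2.065e+00 -6.000e-03]
[595.76350358 102.98034468]
```

Plan: jaws along the block's axis (yaw 1.31), so the camera stays clear of the driver. First a look at the post and driver.

Run:
```python
from h import *
togo([612,103,240],1.31)
```

```text
t 20.75 pos [567.7  -2.2 260.2] yawx 0.817 ydown [ 0.    -0.005 -1.   ] F [ 1.   0.4 -0.5] T [ 0.03 -0.08 -0.  ] w 49.9 j6 -2.61
tool shift m [0.1071 0.0197 0.0398]
  rot opt [ 0.003 -0.493 -0.004]
  rot opt [0.006 2.648 0.004]
```

>>> play_rows:
  series:
    - [0.027,0,0.01,0,0,0,0.05]
    - [0.027,0,0.01,0,0,0,0.05]
    - [0.027,0.005,0.01,0,0,0,0.05]
    - [0.02,0.005,0.008,0.003,-0.1,-0.004,0.05]
    - [0,0,0,0,-0.13,0,0.05]
    - [0,0,0,0,-0.13,0,0.05]
    - [0,0,0,0,-0.12,0,0.05]
    - [0,0,0,0,0,0,0.05]

```text
clock: 21.55
position: [614.9, 102.0, 260.3]
ee_rot: [0.563, 0.438, -0.426, -0.557]
contact_force: [0.3, -0.0, 0.3]
gripper_width: 49.8
```

Run:
```python
from h import *
togo([612,103,240],1.31); snap("wrist","w5.png"); im=cv2.imread("pics/w5.png")
print(proj("w5.png",[[593,103,86],[567.5,-3,214]]))
a=cv2.resize(im,(400,300)); u=proj("w5.png",[[593,103,86]])[0].astype(int); x0,y0=max(u[0]-40,0),max(u[1]-30,0); print(x0,y0)
b=cv2.resize(im[y0:y0+60,x0:x0+80],(800,600),interpolation=cv2.INTER_CUBIC); b[:225,500:]=cv2.resize(im,(300,225))
cv2.imwrite("pics/w5c.png",b)
```

```text
t 21.55 pos [614.9 102.  260.3] yawx 1.314 ydown [ 0.019  0.004 -1.   ] F [ 0.3 -0.   0.3] T [-0.    0.06  0.01] w 49.8 j6 -2.25
tool shift m [0.     0.0202 0.0034]
  rot opt [0.017 0.004 0.009]
  rot opt [ 0.014 -3.137 -0.027]
[[271.32141492 149.82189159]
 [ 93.23316448 189.78041668]]
231 119
```

View pics/w5c.png

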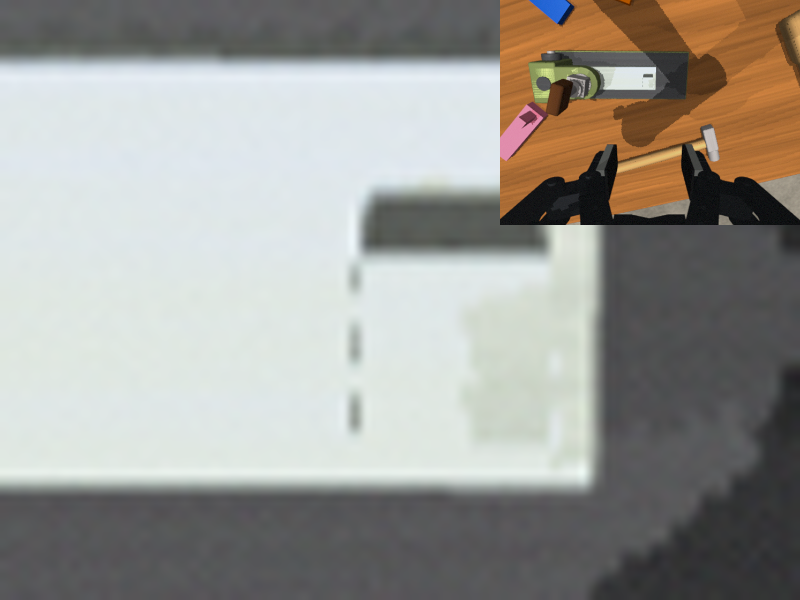

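The post top has corners at crop (358,252), (550,250) and (352,435), with its centre near (453,345). The driver is standing in the screw.

Run:
```python
from h import *
def f(x,y,z): return atz("w5.png",(231+(x+.5)/10-.5,119+(y+.5)/10-.5),z)[:2]
a,b,c=f(358,252,86),f(550,251,86),f(353,437,86)
print(a,b,c,np.linalg.norm(b-a),np.linalg.norm(c-a),"centre",(b+c)/2,"yaw",np.arctan2(*(b-a)[::-1]))
P=(b+c)/2; togo([P[0],P[1],60],1.31)
```

```text
[586.34048063  99.99193382] [590.79863447 117.3096467 ] [603.07476067  94.9433364 ] 17.88234646316248 17.47925812357987 centre [596.93669757 106.12649155] yaw 1.3188340605001407
t 21.6 pos [614.9 101.9 260.3] yawx 1.312 ydown [ 0.019  0.004 -1.   ] F [ 0.9 -0.3  0.3] T [-0.03  0.03 -0.01] w 50.2 j6 -2.26
tool shift m [-0.0024  0.1999  0.0219]
  rot opt [0.017 0.002 0.009]
  rot opt [ 0.014 -3.139 -0.027]
```

>>> play_rows:
  series:
    - [-0.0025,0,0.022,0.017,0.002,0.009,0.05]
    - [0,0.04,0,0,0,0,0.05]
    - [0,0.04,0,0,0,0,0.05]
    - [0,0.04,0,0,0,0,0.05]
    - [0,0.03,0,0,0,0,0.05]
    - [0,0,0,0,0,0,0.05]

```text
clock: 22.2
position: [595.6, 105.3, 110.2]
ee_rot: [0.566, 0.429, -0.422, -0.563]
contact_force: [0.3, -1.0, -0.2]
gripper_width: 49.9
```

Run:
```python
from h import *
togo([596.9,106.1,24],1.315)
```

```text
t 22.2 pos [595.6 105.3 110.2] yawx 1.292 ydown [ 0.01   0.003 -1.   ] F [ 0.3 -1.  -0.2] T [-0.01  0.05  0.  ] w 49.9 j6 -2.29
tool shift m [ 0.0006  0.0862 -0.0003]
  rot opt [ 0.009 -0.023  0.006]
  rot opt [-0.009  3.119  0.014]
```

>>> play_rows:
  series:
    - [0,0.02,0,0.009,-0.023,0.006,0.05]
    - [0,0.025,0,0,0,0,0.05]
    - [0,0.02,0,0,0,0,0.05]
    - [0,0.005,0,0,0,0,0.05]
    - [0,0,0,0,0,0,0.05]

```text
clock: 22.7
position: [603.0, 106.8, 47.6]
ee_rot: [0.563, 0.435, -0.426, -0.558]
contact_force: [1.4, -0.3, 0.8]
gripper_width: 50.1
```

Run:
```python
from h import *
togo([596.9,106.1,24],1.315)
```

```text
t 22.7 pos [603.  106.8  47.6] yawx 1.31 ydown [ 0.014  0.002 -1.   ] F [ 1.4 -0.3  0.8] T [-0.02 -0.04 -0.04] w 50.1 j6 -2.28
tool shift m [-0.0024  0.0235  0.006 ]
  rot opt [ 0.013 -0.005  0.006]
  rot opt [-0.009  3.137  0.02 ]
```

>>> play_rows:
  series:
    - [-0.0024,0,0.006,0.013,-0.005,0.006,0.05]
    - [0,0.01,0,0,0,0,0.05]
    - [0,0.008,0,0,0,0,0.05]
    - [0,0,0,0,0,0,0.05]

```text
clock: 23.1
position: [599.4, 107.1, 33.5]
ee_rot: [0.56, 0.435, -0.43, -0.559]
contact_force: [-0.3, -1.5, -0.9]
gripper_width: 50.0
```

Run:
```python
from h import *
togo([596.9,106.1,24],1.315)
```

```text
t 23.1 pos [599.4 107.1  33.5] yawx 1.315 ydown [ 0.007  0.003 -1.   ] F [-0.3 -1.5 -0.9] T [-0.02  0.02 -0.01] w 50.0 j6 -2.27
tool shift m [-0.0016  0.0095  0.0022]
  rot opt [0.006 0.    0.004]
  rot opt [ 0.007 -3.142 -0.01 ]
```

>>> play_rows:
  series:
    - [-0.0016,0.007,0.0022,0.006,0,0.004,0.05]
    - [0,0.001,0,0,0,0,0.05]
    - [0,0,0,0,0,0,0.035]
    - [0,0,0,0,0,0,0.03]

```text
clock: 23.5
position: [596.7, 106.0, 24.6]
ee_rot: [-0.56, -0.432, 0.432, 0.56]
contact_force: [0.3, 0.2, 0.5]
gripper_width: 30.0
```

Run:
```python
from h import *
togo([596.9,106.1,24],1.315)
```

```text
t 23.5 pos [596.7 106.   24.6] yawx 1.315 ydown [-0.001 -0.    -1.   ] F [0.3 0.2 0.5] T [-0.04  0.03  0.01] w 30.0 j6 -2.27
tool shift m [ 0.0002  0.0006 -0.0002]
  rot opt [-0.001  0.    -0.   ]
  rot opt [-1.000e-03 -3.142e+00  1.000e-03]
```

Well centred. Close on the post.

>>> play_rows:
  series:
    - [0,0,0,0,0,0,0.022]
    - [0,0,0,0,0,0,0.018]
    - [0,0,0,0,0,0,0.014]
    - [0,0,0,0,0,0,0.01]
    - [0,0,0,0,0,0,0.005]

```text
clock: 24.0
position: [596.7, 105.9, 25.0]
ee_rot: [-0.56, -0.432, 0.432, 0.56]
contact_force: [0.1, -0.3, -0.5]
gripper_width: 16.6
```

Run:
```python
from h import *
togo([596.9,106.1,24],1.315)
```

```text
t 24.0 pos [596.7 105.9  25. ] yawx 1.314 ydown [-0.  0. -1.] F [ 0.1 -0.3 -0.5] T [-0.08 -0.01 -0.09] w 16.6 j6 -2.27
tool shift m [ 0.0002  0.001  -0.0001]
  rot opt [-0.    -0.001  0.   ]
  rot opt [-0.     3.141 -0.   ]
```

>>> play_rows:
  series:
    - [0.0012,0,0,0,0,0,0.005]
    - [0.0012,0,0,0,0,0,0.005]
    - [0.0012,0,0,0,0,0,0.005]
    - [0.0012,0,0,0,0,0,0.005]
    - [0.0012,0,0,0,0,0,0.005]

```text
clock: 24.5
position: [596.3, 105.9, 25.0]
ee_rot: [0.561, 0.428, -0.435, -0.559]
contact_force: [-1.1, -5.6, 0.8]
gripper_width: 17.0
```

Run:
```python
from h import *
togo([600,117,24],1.315)
```

```text
t 24.5 pos [596.3 105.9  25. ] yawx 1.313 ydown [-0.006 -0.007 -1.   ] F [-1.1 -5.6  0.8] T [-0.97 -0.08  0.05] w 17.0 j6 -2.28
tool shift m [ 0.0117  0.0009 -0.0007]
  rot opt [-0.004 -0.002 -0.008]
  rot opt [ 0.013  3.14  -0.006]
```

Stiction holds at about 5.7 N; a slightly longer step should slide it.

>>> play_rows:
  series:
    - [0.002,0,0,0,0,-0.004,0.005]
    - [0.002,0,0,0,0,0,0.005]
    - [0.0022,0,0,0,0,0,0.005]

```text
clock: 24.8
position: [596.2, 106.8, 25.0]
ee_rot: [0.561, 0.427, -0.436, -0.56]
contact_force: [-0.9, -7.7, 1.1]
gripper_width: 17.1
```

Run:
```python
from h import *
togo([600,117,24],1.315)
```

```text
t 24.8 pos [596.2 106.8  25. ] yawx 1.312 ydown [-0.01  -0.009 -1.   ] F [-0.9 -7.7  1.1] T [-1.3  -0.13  0.05] w 17.1 j6 -2.28
tool shift m [ 0.0108  0.0009 -0.001 ]
  rot opt [-0.007 -0.003 -0.011]
  rot opt [ 0.017  3.139 -0.011]
```

Now dragging at about 7.7 N, which fits roughly 6 N of foot load. Continue.

>>> play_rows:
  series:
    - [0.003,0,0,-0.003,0,-0.005,0.005]
    - [0.003,0,0,0,0,0,0.005]
    - [0.003,0,0,0,0,0,0.005]
    - [0.003,0,0,0,0,0,0.005]

```text
clock: 25.2
position: [596.8, 111.3, 25.0]
ee_rot: [0.562, 0.425, -0.436, -0.56]
contact_force: [-0.4, -7.4, 1.1]
gripper_width: 16.4
```

Run:
```python
from h import *
togo([600,117,24],1.315)
```

```text
t 25.2 pos [596.8 111.3  25. ] yawx 1.309 ydown [-0.012 -0.012 -1.   ] F [-0.4 -7.4  1.1] T [-1.32 -0.09  0.03] w 16.4 j6 -2.29
tool shift m [ 0.0063  0.0009 -0.0016]
  rot opt [-0.008 -0.006 -0.014]
  rot opt [ 0.022  3.136 -0.013]
```

>>> play_rows:
  series:
    - [0.003,0,-0.0008,-0.003,0,-0.005,0.005]
    - [0.003,0,-0.0004,0,0,0,0.005]
    - [0.003,0,0,0,0,0,0.005]
    - [0.0025,0,0,0,0,0,0.005]

```text
clock: 25.6
position: [597.5, 114.6, 25.0]
ee_rot: [0.563, 0.422, -0.437, -0.561]
contact_force: [-1.2, -8.9, 1.1]
gripper_width: 16.4
```

Run:
```python
from h import *
togo([600,117,24],1.315)
```

```text
t 25.6 pos [597.5 114.6  25. ] yawx 1.305 ydown [-0.016 -0.015 -1.   ] F [-1.2 -8.9  1.1] T [-1.31 -0.18  0.04] w 16.4 j6 -2.3
tool shift m [ 0.003   0.001  -0.0018]
  rot opt [-0.011 -0.01  -0.018]
  rot opt [ 0.029  3.131 -0.018]
```

>>> play_rows:
  series:
    - [0.003,0,-0.0005,0,0,-0.003,0.005]
    - [0.0028,0,0,0,0,0,0.005]
    - [0,0,0,0,0,0,0.005]
    - [0,0,0,0,0,0,0.03]
    - [0,0,0,0,0,0,0.05]
    - [0,0,0,0,0,0,0.05]
    - [0,0,0,0,0,0,0.05]

```text
clock: 26.3
position: [598.7, 117.1, 25.3]
ee_rot: [0.563, 0.421, -0.436, -0.562]
contact_force: [0.7, -0.1, -0.4]
gripper_width: 49.8
```

Run:
```python
from h import *
togo([600,117,110],1.315)
```

```text
t 26.3 pos [598.7 117.1  25.3] yawx 1.302 ydown [-0.017 -0.013 -1.   ] F [ 0.7 -0.1 -0.4] T [ 0.04 -0.1  -0.04] w 49.8 j6 -2.3
tool shift m [-0.0012 -0.0847 -0.0003]
  rot opt [-0.012 -0.013 -0.017]
  rot opt [ 0.027  3.129 -0.02 ]
```

Released. Lift away and verify.

>>> play_rows:
  series:
    - [0,-0.015,0,-0.012,0,-0.017,0.05]
    - [0,-0.03,0,0,0,0,0.05]
    - [0,-0.04,0,0,0,0,0.05]
    - [0,-0.045,0,0,0,0,0.05]
    - [0,-0.045,0,0,0,0,0.05]
    - [0,-0.04,0.0,0,0,0,0.05]
    - [0,-0.02,-0.02,0,0,0,0.05]
    - [0,0,0,0,0,0,0.05]

```text
clock: 27.1
position: [616.9, 111.4, 278.1]
ee_rot: [0.563, 0.433, -0.426, -0.561]
contact_force: [-0.2, -0.6, -1.8]
gripper_width: 49.9
```

Run:
```python
from h import *
info(); snap("wrist","w6.png"); im=cv2.imread("pics/w6.png")
u=proj("w6.png",[[599,117,86]])[0].astype(int); x0,y0=max(u[0]-40,0),max(u[1]-30,0); print(u,x0,y0)
b=cv2.resize(im[y0:y0+60,x0:x0+80],(800,600),interpolation=cv2.INTER_CUBIC); b[:270,440:]=cv2.resize(im,(360,270))
cv2.imwrite("pics/w6c.png",b)
```

```text
t 27.1 pos [616.9 111.4 278.1] yawx 1.305 ydown [ 0.01   0.005 -1.   ] F [-0.2 -0.6 -1.8] T [ 0.02  0.07 -0.04] w 49.9 j6 -2.27
[277 151] 237 121
```

View pics/w6c.png

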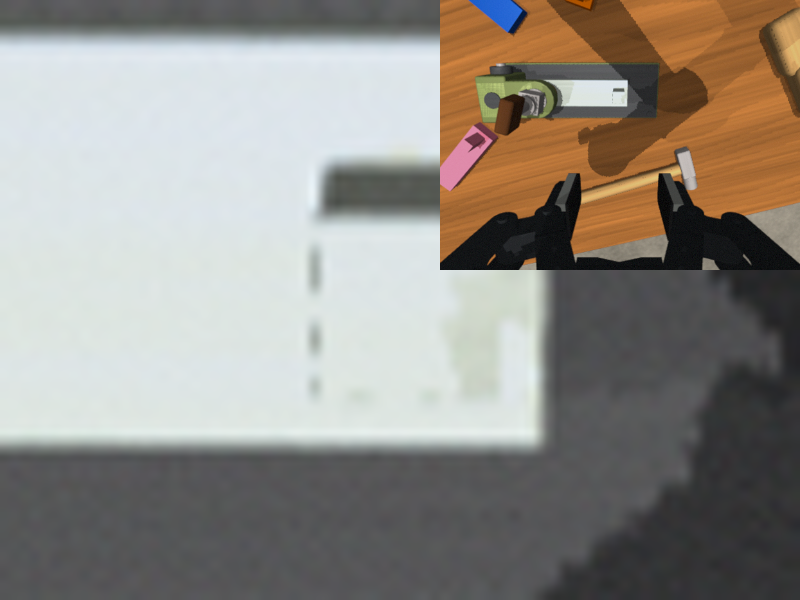

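The post is upright with its top centre near crop (410,307), and the driver is still standing in the screw. I'll compute the drawn distance.

Run:
```python
from h import *
p=atz("w6.png",(237+41.0-.45,121+30.7-.45),86)[:2]; e=atz("w6.png",(237+54.5,121+40),44)[:2]
q=atz("w5.png",(231+45.3-.45,119+34.5-.45),86)[:2]; e5=atz("w5.png",(231+59.3,119+45),44)[:2]
u=np.array([np.cos(1.31),np.sin(1.31)])
print(p,q,"drawn",(p-q)@u,"end edge drawn",(e-e5)@u,"x in frame",-(p-[567.4,-3.3])@u)
```

```text
[599.14483192 117.16243331] [597.0188674  106.32370271] drawn 11.020398422384835 end edge drawn 11.062947625592054 x in frame -124.57439624636224
```

Drawn 11 mm straight out, within limits. Handing in.

```bash
python3 -c "
from h import *
print(job_done())"
```

```text
the job is handed in; nothing more can be done
None
```

I handed the job in at about 27 s of the 72 s allowed. The verdict is not reported.

**What I did**
- I seated the driver about 15 mm deep in the screw's socket and turned the screw clockwise by about 1.95 rad, including the play. Turning effort began to rise at about 1.65 rad, where the foot met the block. I stopped at an estimated 6 to 7 N.
- I let go of the driver, gripped the block by its post, and drew it out slowly. It dragged at about 7.5 to 9 N. I then released it and lifted clear.

**Last checks**
- **Draw:** the wrist camera shows the block drawn 11.0 mm. Its far end moved 11.1 mm, which agrees. Its grip is at about x = −124 mm in the frame.
- **Driver and hand:** the driver still looks to be standing in the screw, and the gripper is clear of everything.

**What failed or disagreed**
- **First grasp:** the fingers shut on nothing because the real fingertips sit about 36 mm short of the reported TCP. I corrected for that.
- **Socket angle:** the coarse top view gave −0.17 rad and the close view −0.37 rad. I used −0.37, and the bit went in cleanly.
- **Foot load:** joint effort gave about 4 N at 1.88 rad, but the noisier wrist torque suggested 7 to 8 N near the end. The drag of 7.5 to 9 N suggests about 6 to 7 N. I have no direct measure of the load.

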